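# Tare the dial scale for an empty junction box and shut the rail gate

### The arm

A 6-joint arm with a two-finger parallel gripper is mounted at the origin on the work surface. World frame = base frame: x ahead of the robot, y to its left, z up, the work surface at z = 0. Lengths are in m, angles in degrees, forces in N, time in s.
With the tool pointing down it reaches from about 0.3 to 0.75 m from the base axis. Payload 8.5 kg.
Tool frame: the origin (TCP) lies on the centre line of the jaws, within the pads' length; the fingertips stand 22 mm ahead of it and the grasp point (between the pads) lies 3 mm ahead of it (env.tip_reach is the distance from the TCP to the fingertips, in m); y points along the fingers, z is the direction in which the jaws open and shut, and the axes are right-handed (so a half turn about y gives the same grasp; the last joint's range is limited). The gripper opens to 85 mm and grips with 20 to 120 N. Pads are 22 mm wide; open, the fingers measure 114 mm over their backs; the gripper's body (76 mm by 85 mm) begins 54 mm behind the grasp point. The pads swing forward as they close: fully open they stand 13 mm farther back than shut.
Start: joints at [-86.247, 21.807, 74.336, -0, 83.858, -12.336], TCP at [0.152, -0.528, 0.253] pointing down, gripper open.
Joint ranges: [-178.18, 178.18], [-50.72, 133.34], [12.68, 142.11], [-81.47, 261.47], [9.98, 163.14], [-165.26, 165.26]. Speed limits (degrees/s): [136.94, 136.94, 180, 180, 180, 180].

### API

Orientations are given as a 3x3 rotation matrix whose columns are the frame's x, y, z axes.
In Python, from rig import env, get_image gives the robot as it stands. The module is installed in compiled form; this text tells all that it offers.
- The arm moves only by the tool carry_out, never from a script. Its argument "targets" is a list that holds one entry, the list of rows, each a list of 7 numbers: the closure, from 0 (fully open) to 1 (shut), then the shift along the world's x, y, z in mm, then the turn, a rotation vector about the world's x, y, z in degrees. In form: [[[claw, dx, dy, dz, ax, ay, az], ...]]. A call has 1 to 20 rows; each row is the pose to reach, as a shift and turn from the pose commanded when the call began; what a row does not reach only later rows make up. A row lasts 1/12 s, in which the tool goes at most 41.7 mm and 7.16 degrees, less where a joint would pass 70% of its speed; a pose out of reach is approached as far as the arm can. A call with a gripper value outside its range is refused whole. The fingers move at their own pace and stop on an object; "squeeze" is the grip in N (left out, the last holds). Time passes only in rows, so rows that repeat a pose let the fingers close. It gives the time, the measured TCP pose, the force and the opening at its end, in the units of the state.
- env.observe(): the state, without advancing time (a new reading comes with each control period).
- get_image(name): name is "scene" or "top" or "wrist"; returns a dict with "img" (400x640x3 uint8, red, green, blue), "fx", "fy", "cx", "cy" (pixels), "rvec" (rotation vector, rad) and "tvec" (3), from world to camera coordinates, as OpenCV has them. Camera axes: x right, y down, z forward; pixel columns grow to the right and rows downward; lengths in m; the calibration is good to about 2 mm. A picture is of the moment at which its call begins. There is no depth.
- env.close_job(): hands the job in, once; it reports no verdict.
The state is a dict: "time_s": time; "q": joint angles; "qvel": joint speeds; "joint_efforts": joint torques, N m; "position": TCP position; "tool_rot": TCP orientation; "ft_force": force on the tool from outside, world axes, zero at the start; "wrist_torque": the same for the moment, N m; "grip_width": finger opening in m.
Only numpy, scipy, OpenCV 4.12 (cv2) and the standard library are available. Lean on these libraries where they do the work, as an engineer would, in place of code of your own. Each camera call takes 0.05 s, during which the arm holds its last target.

### The job

Tare the dial scale for the empty junction box: lift the box out of its black transit nest by its two end faces, stand it on the bare bench and let go, then take it again by its long sides and set it down in the scale's cradle, lengthwise between the two end stops. With the box resting there and the needle still, turn the dial's bezel until its zero mark is at the needle's point and let go of it, and lastly swing the low rail gate fully shut. Leave the transducer, the cap and the brass fitting where they are.

Things in the scene. Friction and masses are not known exactly. Their poses are not given: they have to be found in the camera images.
- jbox: The junction box: a plain cast aluminium block-shaped box, 40 mm along its x, 60 mm along its y (long axis), 45 mm high, 0.14 to 0.28 kg. Origin: centre of its underside; z up. Starts upright in the nest with its long axis along the nest's y. Both ways round are alike.
- nest: Black plastic nest fixed to the bench. Origin: centre of its underside. Floor plate 80 x 62 mm, 10 mm thick. Two walls along the box's long sides, 6 mm thick, 60 mm long along the nest's y, top at 52 mm, 46 mm apart inside (3 mm of room each side): only the end faces (+y, -y, 60 mm apart) of the box can be gripped in it. Open above and at both ends.
- station: Grey staging shelf fixed to the bench, slab 200 mm (x) x 300 mm (y) x 12 mm, carrying the grey dial scale and the chrome gate. Origin: centre of its underside on the bench; x points away from the robot at yaw 0, z up. In its frame: the cradle at (0, -60) mm, the dial at (0, +75) mm, the gate along the -y side at y = -135 mm. Scale body top at 30 mm (36 mm under the dial, a square of 74 mm).
- cradle (a point): Centre of the scale's steel cradle plate (top face; 50 mm in x, 84 in y), axes as the station's, 44 mm above the bench when empty. Two end stops, 40 mm wide, 40 high, 68 mm apart inside along y, leave 4 mm at each end of the box (long axis along y); the +x and -x sides are open. On a spring (343 N/m): sinks 4 to 8 mm under the box (at most 9) and settles in half a second.
- needle (a joint): Angle of the black needle (rad), growing clockwise seen from above; 0 with the cradle empty, when it points along the station's +x. It turns 0.25 rad for every mm the cradle sinks: 1.0 to 2.0 rad with the box in the cradle. It is driven only by the cradle.
- needle_tip (a point): Tip of the black needle, 20 mm from the dial's axis, 68 mm above the bench, above the white dial face. The needle is a thin black bar with a 7 mm hub.
- bezel (a joint): Angle of the bezel (rad), growing clockwise seen from above; at 0 (or a full turn) the zero mark lies along the station's +x. Reads zero when it equals needle up to whole turns. It turns freely both ways with no stop within reach, with slight friction (0.03 N m), and stays where it is left.
- bezel_grip (a point): On the bezel's vertical axis, 60 mm above the bench: the height to grip. The bezel is a knurled round aluminium ring of 60 mm diameter, from 46 to 72 mm above the bench, grippable at any yaw; a thinner neck is below it. White face with 20 divisions, sunk 6 mm below the rim, turns with it.
- zero_mark (a point): Point of the zero mark on the bezel, 20 mm from the dial's axis, 68 mm above the bench. The mark is a thick black bar on the dial face, from 20 to 26 mm radius, with a black block on the rim outside it; the other 19 ticks are short and thin.
- gate (a joint): Opening angle of the gate (rad): 0 fully shut, along the station's -y side (a stop is there); positive swings its free end outward, to the station's -y. Starts 0.6 to 1.0. It stays where it is left (friction about 0.06 N m at the hinge).
- gate_tip (a point): Upper free corner of the chrome rail gate, on the axis of its top bar, 82 mm above the bench, 150 mm from the hinge. The gate is a rectangle of 8 mm chrome bar, its lower bar 36 mm above the bench, with two thinner uprights inside. It can be pushed shut from outside.
- gate_hinge (a point): On the vertical hinge axis of the gate at the height of its top bar (82 mm above the bench); at the station's (+90, -135) mm.
- transducer: Bystander: stainless pressure transducer lying on the bench, about 95 mm long along its x, 25 mm thick. Origin on its underside.
- cap: Bystander: yellow nylon protective cap, an open cup 32 mm wide and 24 mm high. Origin at its underside.
- fitting: Bystander: brass threaded fitting standing upright, 28 mm wide foot, 34 mm high. Origin at its underside.
Mind the look-alikes: they are no part of the job. There is more than one size of the jbox; the one meant has the size given above.

How it is judged (in metres and radians):
On the way, in this order (a step that is already met when the one before it is completed fails the run):
1. the junction box stands on the bare bench, clear of the nest, and is let go (height (world z) of jbox below 0.005 m and angle between jbox's own z axis and vertical below 0.1 rad and horizontal distance between jbox and nest above 0.07 m and linear speed of jbox below 0.03 m/s and contact force between the fingers and jbox below 0.1 N), for 0.1 s.
2. the box rests in the cradle between the end stops, let go, and the needle is still (x of jbox in the frame of cradle between -0.014 and 0.014 m and y of jbox in the frame of cradle between -0.007 and 0.007 m and z of jbox in the frame of cradle between -0.003 and 0.004 m and angle between the y axis of jbox and the y axis of cradle, either way round below 0.2 rad and angle between jbox's own z axis and vertical below 0.1 rad and contact force between the fingers and jbox below 0.1 N and velocity of joint needle between -0.1 and 0.1 rad/s), for 0.2 s.
3. the zero mark is at the needle's tip and the bezel is let go (distance between needle_tip and zero_mark below 0.0032 m and contact force between the fingers and bezel below 0.1 N and velocity of joint needle between -0.1 and 0.1 rad/s), for 0.2 s.
4. the gate is shut (value of joint gate below 0.06 rad), for 0.1 s.
At the end, for the whole second after the job is handed in: The box stands let go in the cradle: centre within 14 mm across and 7 mm lengthwise, long axis within 0.2 rad of the cradle's y; the needle is still; the let-go zero mark is within 3.2 mm of the needle's tip (half a division); the gate is shut within 0.06 rad (all of step 3 and x of jbox in the frame of cradle between -0.014 and 0.014 m and y of jbox in the frame of cradle between -0.007 and 0.007 m and z of jbox in the frame of cradle between -0.003 and 0.004 m and angle between the y axis of jbox and the y axis of cradle, either way round below 0.2 rad and angle between jbox's own z axis and vertical below 0.1 rad and contact force between the fingers and jbox below 0.1 N and value of joint gate below 0.06 rad and linear speed of jbox below 0.02 m/s); the robot touches nothing.
It fails at once if the transducer is moved by more than 30 mm (distance of transducer from where it was at the start of the episode above 0.03 m).
It fails at once if the cap is moved by more than 30 mm (distance of cap from where it was at the start of the episode above 0.03 m).
It fails at once if the brass fitting is moved by more than 30 mm (distance of fitting from where it was at the start of the episode above 0.03 m).
It also fails if it takes over 72 s, if anything falls off the work surface, if the arm or the gripper's body presses on something with over 40 N, if the wrist force passes 120 N, or if a joint passes its speed limit or range.

## Working session

There is one attempt and no reset: what is moved stays moved. The work goes in short steps, Python scripts to look and compute and a tool call to move; the robot and the scene stay as the last step left them, time stands still between calls to the robot, and variables do not carry over. Pictures are saved under pics/ and viewed, and the job is handed in when it is done.

Besides the shell and the picture viewer there is one more tool, called in YAML: its name, and indented under it one key for each argument. carry_out: Moves the arm, as the interface text tells. Its arguments: {"type":"object","properties":{"targets":{"type":"array"},"squeeze":{"type":"number"}},"required":["targets"]}

```bash
mkdir -p pics; cat > h.py <<'E'
import numpy as np, cv2
from rig import env, get_image
def snap(name,fn=None):
    d=get_image(name)
    if fn: cv2.imwrite('pics/'+fn,cv2.cvtColor(d['img'],cv2.COLOR_RGB2BGR))
    return d
def ray(d,u,v):
    R=cv2.Rodrigues(np.array(d['rvec'],float))[0];t=np.array(d['tvec'],float).ravel()
    c=-R.T@t; r=R.T@np.array([(u-d['cx'])/d['fx'],(v-d['cy'])/d['fy'],1.]);return c,r
def onz(d,u,v,z):
    c,r=ray(d,u,v);return c+r*(z-c[2])/r[2]
def proj(d,P):
    R=cv2.Rodrigues(np.array(d['rvec'],float))[0];t=np.array(d['tvec'],float).ravel()
    p=R@np.array(P,float)+t;return np.array([p[0]/p[2]*d['fx']+d['cx'],p[1]/p[2]*d['fy']+d['cy']])
E
python3 - <<'E'
from h import *
for n in ['scene','top','wrist']:
    d=snap(n,n+'0.png'); c,r=ray(d,320,200); print(n,d['fx'],c.round(3),r.round(3))
s=env.observe(); print(s['time_s'],s['position'],s['tool_rot'],s['grip_width'],env.tip_reach)
E
```

```text
scene 481.15325541315605 [ 1.235 -0.059  0.771] [-0.696  0.02  -0.718]
top 432.48181149959765 [ 0.475 -0.055  1.234] [ 0.043 -0.003 -0.999]
wrist 302.36388212092834 [ 0.218 -0.51   0.373] [-0.282 -0.067 -0.957]
0.15 [ 0.15241539 -0.52826034  0.25285071] [[-9.60826394e-01 -7.38204521e-05  2.77150926e-01]
 [-2.77150830e-01  1.13215352e-03 -9.60825757e-01]
 [-2.42848804e-04 -9.99999356e-01 -1.10826238e-03]] 0.08541931254469802 0.022
```

View pics/scene0.png

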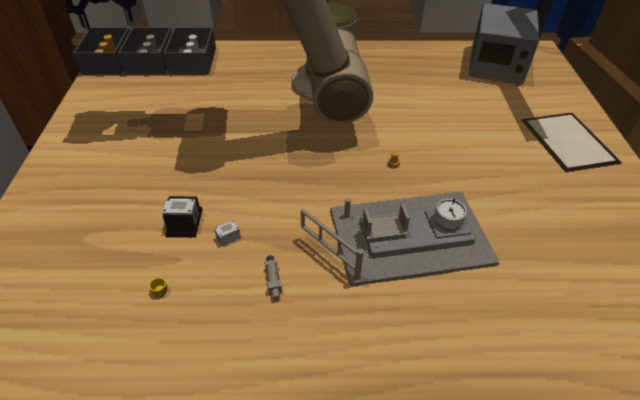

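View pics/top0.png

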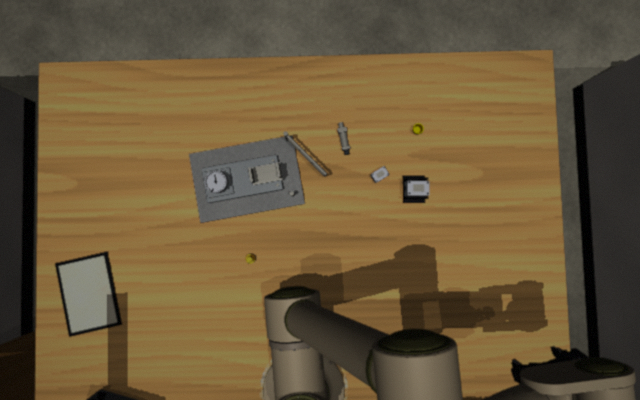

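View pics/wrist0.png

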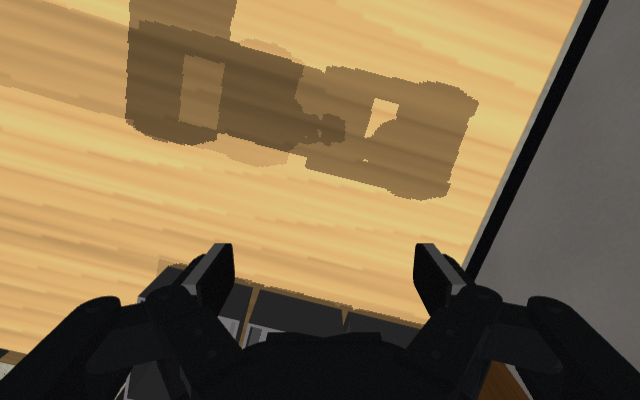

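Candidates for the box: the aluminium block in the black nest (top 418,188; scene 182,212), and a smaller loose block (top 380,174; scene 228,233). By the description it is the one in the nest. I'll check this in a close crop.

```bash
python3 - <<'E'
from h import *
d=snap('top');i=d['img'][...,::-1]
cv2.imwrite('pics/t1.png',cv2.resize(i[115:235,180:340],None,fx=5,fy=5,interpolation=cv2.INTER_CUBIC))
cv2.imwrite('pics/t2.png',cv2.resize(i[110:220,320:450],None,fx=5,fy=5,interpolation=cv2.INTER_CUBIC))
d=snap('scene');i=d['img'][...,::-1]
cv2.imwrite('pics/s1.png',cv2.resize(i[185:285,290:500],None,fx=3.8,fy=3.8,interpolation=cv2.INTER_CUBIC))
cv2.imwrite('pics/s2.png',cv2.resize(i[185:305,140:300],None,fx=5,fy=5,interpolation=cv2.INTER_CUBIC))
E
```

```text
(no output)
```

View pics/t1.png

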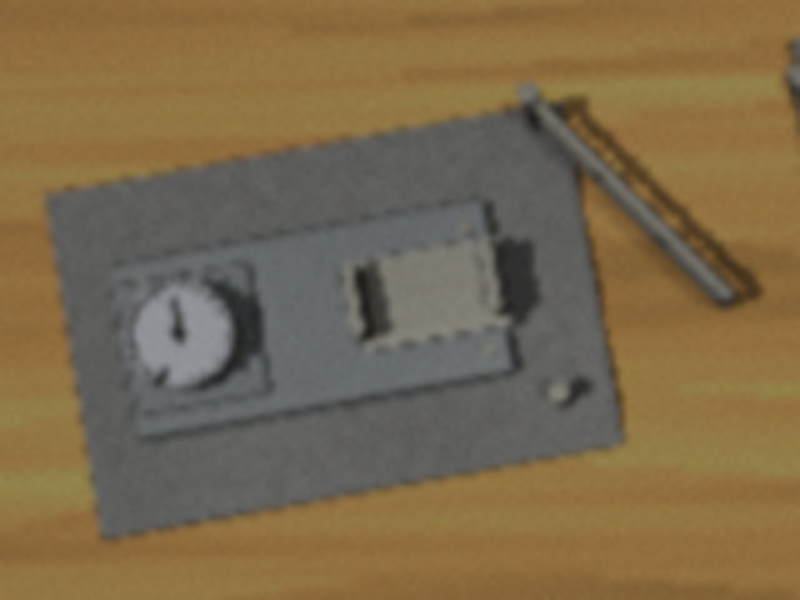

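View pics/t2.png

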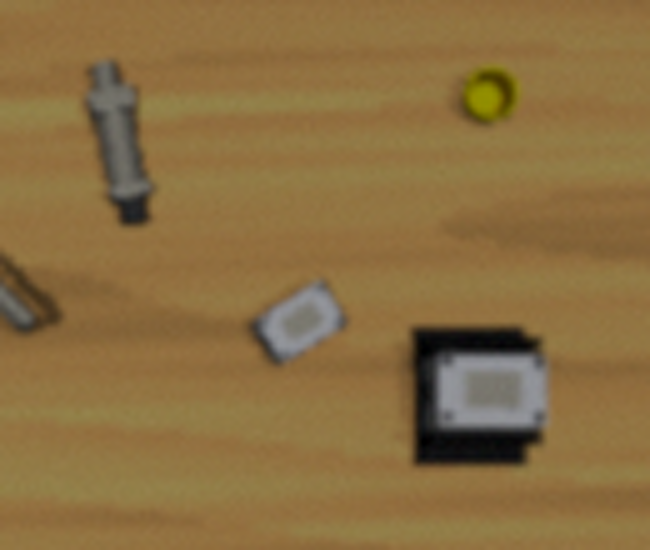

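View pics/s1.png

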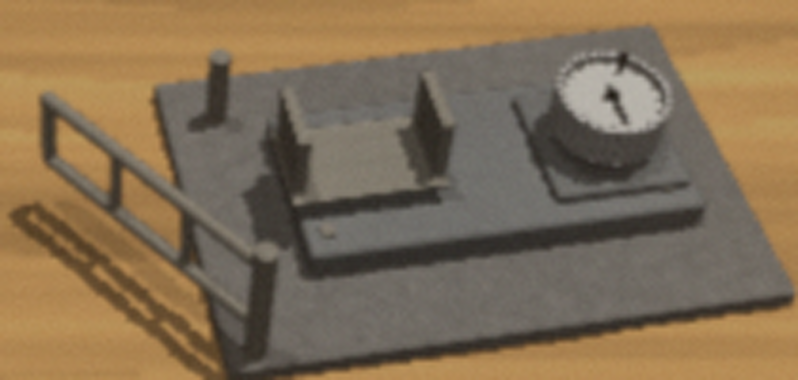

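View pics/s2.png

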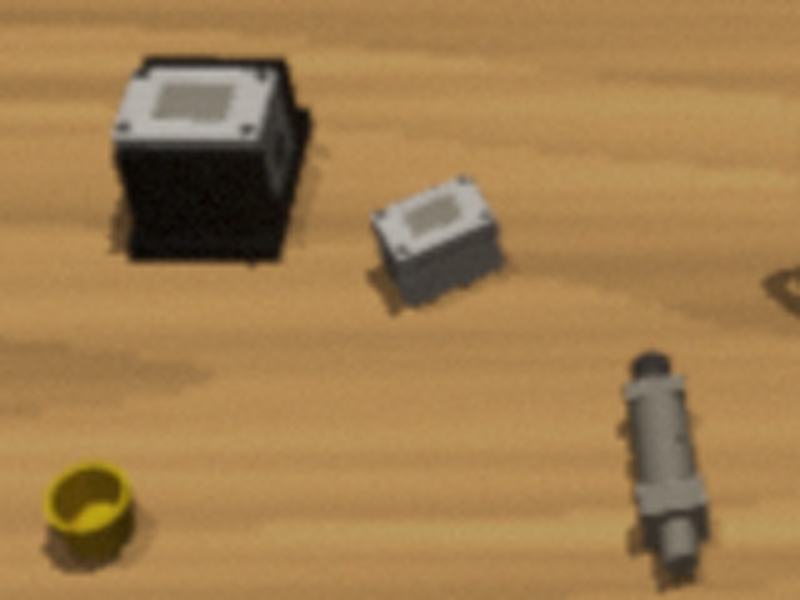

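The crop confirms it: the nested block (top 418,188) is the larger one, with its long axis along the image columns (world y). The loose one (380,174) is smaller. Now I'll measure.

```bash
python3 - <<'E'
from h import *
d=snap('top'); s=snap('scene')
def tc(x,y,o=(180,115),f=5): return (x+.5)/f-.5+o[0],(y+.5)/f-.5+o[1]
def rect(dd,x0,x1,y0,y1,z,th):
    g=dd['img'].astype(int); sub=g[y0:y1,x0:x1]
    m=((sub.min(2)>th)&((sub.max(2)-sub.min(2))<40)).astype(np.uint8)
    m=cv2.morphologyEx(m,cv2.MORPH_CLOSE,np.ones((5,5)))
    cs,_=cv2.findContours(m,cv2.RETR_EXTERNAL,cv2.CHAIN_APPROX_NONE);c=max(cs,key=cv2.contourArea)
    P=np.array([onz(dd,p[0][0]+x0,p[0][1]+y0,z)[:2] for p in c],np.float32)
    (a,b),(w,h),an=cv2.minAreaRect(P*1000);print('rect',round(a,1),round(b,1),round(w,1),round(h,1),round(an,1))
for th in (100,120):
    rect(d,400,435,170,205,.055,th); rect(s,160,205,190,215,.055,th)
    rect(d,365,393,160,186,.03,th)
print('station corners'); 
for p in [(48,192),(622,443),(103,537),(535,107)]: print(onz(d,*tc(*p),.012).round(4))
for p in [(793,298),(655,25),(157,88)]: print('s',onz(s,(p[0]+.5)/3.8-.5+290,(p[1]+.5)/3.8-.5+185,.012).round(4))
print('gate tip', onz(d,*tc(727,297),.082), onz(s,46/3.8+290-.4,97/3.8+185-.4,.082))
print('hinge', onz(d,*tc(530,95),.09), onz(s,265/3.8+290-.4,252/3.8+185-.4,.09))
print('dial', onz(d,*tc(184,336),.070), onz(s,612/3.8+290-.4,101/3.8+185-.4,.070))
print('stops',[onz(d,*tc(*p),.084).round(3) for p in [(352,300),(493,280)]])
print('nest',[onz(d,*tc(x,y,(320,110)),.052).round(4) for x,y in[(415,328),(415,463),(527,463),(527,328)]])
E
```

```text
rect 552.8 -328.6 57.7 35.6 88.5
rect 556.3 -329.6 59.4 42.1 89.5
rect 595.8 -227.9 28.3 42.4 29.4
rect 551.5 -327.3 54.9 32.9 88.5
rect 556.3 -330.4 57.9 42.1 89.5
rect 596.1 -228.0 26.9 40.0 29.5
station corners
[0.6711 0.31   0.012 ]
[ 0.5196 -0.0132  0.012 ]
[0.4743 0.2807 0.012 ]
[0.7127 0.0318 0.012 ]
s [0.6735 0.3064 0.012 ]
s [0.4743 0.2802 0.012 ]
s [ 0.5227 -0.0155  0.012 ]
gate tip [ 0.59375336 -0.07365124  0.082     ] [ 0.59407007 -0.07692437  0.082     ]
hinge [0.70404988 0.02881024 0.09      ] [0.70199001 0.02716791 0.09      ]
dial [0.58149104 0.21996874 0.07      ] [0.58842687 0.21891772 0.07      ]
stops [array([0.597, 0.127, 0.084]), array([0.606, 0.051, 0.084])]
nest [array([ 0.588, -0.287,  0.052]), array([ 0.5139, -0.2843,  0.052 ]), array([ 0.5123, -0.3455,  0.052 ]), array([ 0.5864, -0.3485,  0.052 ])]
```

carry_out:
  targets:
    - [[0,402,199,-60,0,0,-16],[0,402,199,-60,0,0,-16],[0,402,199,-60,0,0,-16],[0,402,199,-60,0,0,-16],[0,402,199,-60,0,0,-16],[0,402,199,-60,0,0,-16],[0,402,199,-60,0,0,-16],[0,402,199,-60,0,0,-16],[0,402,199,-60,0,0,-16],[0,402,199,-60,0,0,-16],[0,402,199,-60,0,0,-16],[0,402,199,-60,0,0,-16],[0,402,199,-60,0,0,-16],[0,402,199,-60,0,0,-16]]

```text
time_s: 1.52
position: [0.5541, -0.3296, 0.1932]
tool_rot: [[-1.0, -0.001, 0.002], [-0.002, 0.0, -1.0], [0.001, -1.0, -0.0]]
ft_force: [-0.3, -0.2, -0.1]
grip_width: 0.0859
```

```bash
python3 - <<'E'
from h import *
d=snap('wrist','w1.png')
s=env.observe(); print(s['time_s'],s['position'].round(4),s['tool_rot'].round(3),s['q'].round(1))
E
```

```text
1.5667 [ 0.5537 -0.3301  0.1935] [[-1.    -0.     0.001]
 [-0.001 -0.    -1.   ]
 [ 0.    -1.     0.   ]] [-41.3  33.8  63.5  -0.   82.6  48.7]
```

View pics/w1.png

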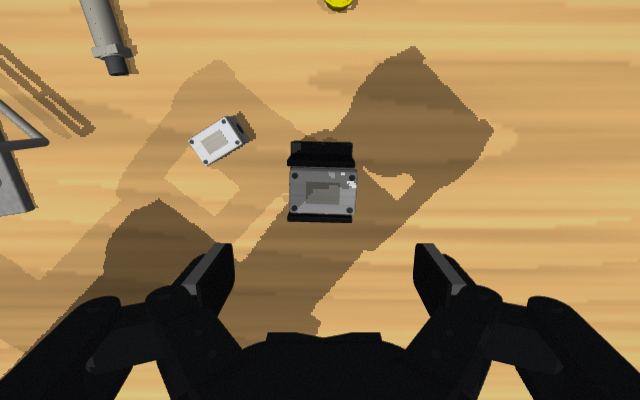

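The wrist view shows the box top at about (289..357, 166..215), between the nest walls, and the small block at (218,140).

```bash
python3 - <<'E'
from h import *
d=snap('wrist');i=d['img'][...,::-1]
cv2.imwrite('pics/w1c.png',cv2.resize(i[130:235,260:390],None,fx=5,fy=5,interpolation=cv2.INTER_CUBIC))
g=d['img'].astype(int)
print(proj(d,[.5537,-.33,.055]),proj(d,[.5537,-.30,.055]))
for k in [(288,168),(358,168),(358,215),(288,215)]: print(onz(d,*k,.055).round(4))
E
```

```text
[322.89910091 189.38201474] [289.04964561 189.37130117]
[ 0.5729 -0.2997  0.055 ]
[ 0.5729 -0.3605  0.055 ]
[ 0.5297 -0.3619  0.055 ]
[ 0.5296 -0.2983  0.055 ]
```

View pics/w1c.png

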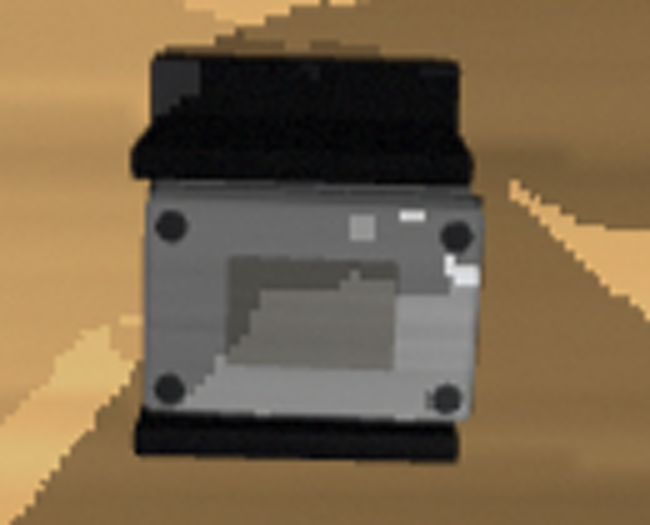

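```bash
python3 - <<'E'
from h import *
d=snap('wrist')
f=lambda x,y,z:onz(d,(x+.5)/5-.5+260,(y+.5)/5-.5+130,z)[:2]
P=[f(*p,.055) for p in [(170,225),(456,236),(446,398),(168,390)]]
print(np.round(P,4),np.mean(P,0).round(4))
for a,b in((0,1),(3,2)):
  v=P[b]-P[a];print(np.degrees(np.arctan2(v[1],v[0])).round(2))
C=[f(*p,.055) for p in [(148,193),(480,200),(468,418),(146,410)]];print(np.round(C,4),np.mean(C,0).round(4))
E
```

```text
[[ 0.5669 -0.3047]
 [ 0.5649 -0.3547]
 [ 0.535  -0.3537]
 [ 0.5365 -0.3035]] [ 0.5508 -0.3291]
-92.27
-91.75
[[ 0.5726 -0.301 ]
 [ 0.5713 -0.3588]
 [ 0.5311 -0.3577]
 [ 0.5327 -0.2994]] [ 0.5519 -0.3292]
```

carry_out:
  targets:
    - [[0,-3,1,-40,0,0,-2],[0,-3,1,-80,0,0,-2],[0,-3,1,-115,0,0,-2],[0,-3,1,-140,0,0,-2],[0,-3,1,-151,0,0,-2],[0,-3,1,-151,0,0,-2]]

```text
time_s: 2.17
position: [0.5501, -0.3285, 0.0404]
tool_rot: [[-0.999, -0.003, -0.035], [0.035, 0.003, -0.999], [0.003, -1.0, -0.003]]
ft_force: [-0.0, -0.6, -0.2]
grip_width: 0.0851
```

```bash
python3 - <<'E'
from h import *
d=snap('wrist','w2.png')
E
```

```text
(no output)
```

View pics/w2.png

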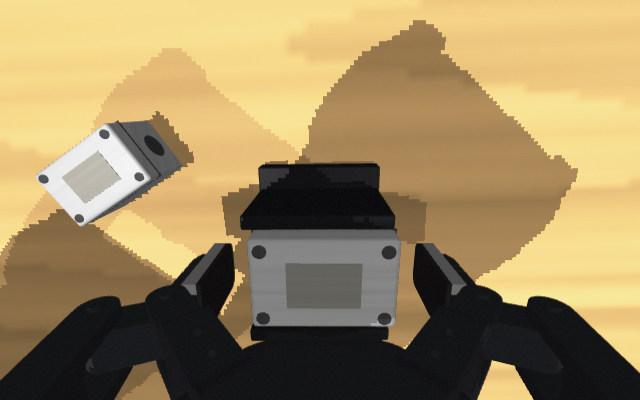

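The box sits between the pads (247..400) and is well aligned. Closing.

carry_out:
  targets:
    - [[1,0,0,0,0,0,0],[1,0,0,0,0,0,0],[1,0,0,0,0,0,0],[1,0,0,0,0,0,0],[1,0,0,0,0,0,0],[1,0,0,0,0,0,0],[1,0,0,0,0,0,0],[1,0,0,20,0,0,0],[1,0,0,40,0,0,0]]
  squeeze: 50

```text
time_s: 2.97
position: [0.5511, -0.3282, 0.0829]
tool_rot: [[-0.999, -0.001, -0.033], [0.033, 0.001, -0.999], [0.001, -1.0, -0.001]]
ft_force: [1.6, -0.9, -1.4]
grip_width: 0.0593
```

carry_out:
  targets:
    - [[1,0,0,40,0,0,0],[1,-10,10,50,0,0,0],[1,-35,34,50,0,0,0],[1,-60,59,50,0,0,0],[1,-85,84,50,0,0,0],[1,-110,109,50,0,0,0],[1,-131,129,40,0,0,0],[1,-131,129,15,0,0,0],[1,-131,129,-10,0,0,0],[1,-131,129,-30,0,0,0],[1,-131,129,-40,0,0,0],[1,-131,129,-45,0,0,0],[1,-131,129,-47,0,0,0],[1,-131,129,-47,0,0,0]]

```text
time_s: 4.13
position: [0.4207, -0.1997, 0.0358]
tool_rot: [[-0.999, 0.001, -0.033], [0.033, -0.001, -0.999], [-0.001, -1.0, 0.001]]
ft_force: [0.9, 0.8, -1.7]
grip_width: 0.059
```

```bash
python3 - <<'E'
from h import *
d=snap('wrist','w3.png'); d=snap('scene','s3.png')
E
```

```text
(no output)
```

View pics/w3.png

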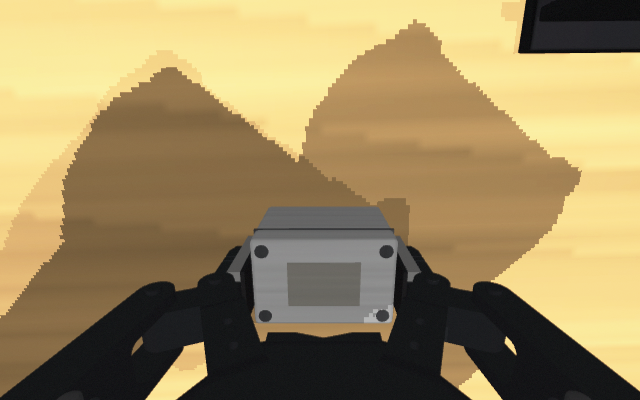

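View pics/s3.png

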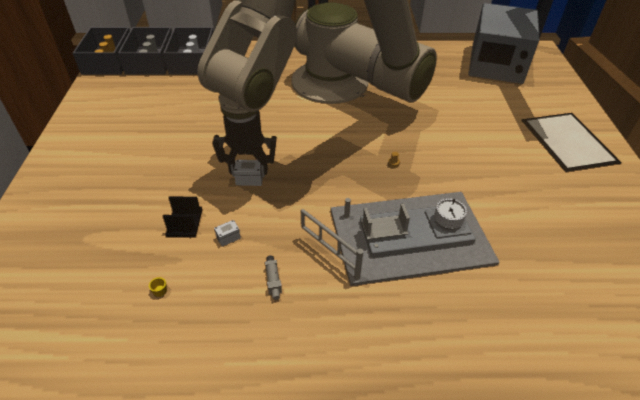

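The box is held square over bare bench (wrist 250..398), and the nest is empty. Lowering the last few mm and feeling for contact.

carry_out:
  targets:
    - [[1,0,0,-1.5,0,0,0],[1,0,0,-2.5,0,0,0],[1,0,0,-2.5,0,0,0]]

```text
time_s: 4.48
position: [0.4209, -0.1997, 0.0346]
tool_rot: [[-0.999, 0.002, -0.033], [0.033, -0.002, -0.999], [-0.002, -1.0, 0.002]]
ft_force: [-4.4, 2.8, 18.7]
grip_width: 0.0591
```

carry_out:
  targets:
    - [[1,0,0,0.8,0,0,0],[0,0,0,1,0,0,0],[0,0,0,1,0,0,0],[0,0,0,1,0,0,0],[0,0,0,1,0,0,0],[0,0,0,1,0,0,0],[0,0,0,1,0,0,0],[0,0,0,10,0,0,0],[0,0,0,30,0,0,0],[0,0,0,65,0,0,0],[0,0,0,100,0,0,7],[0,0,0,130,0,0,14],[0,0,0,140,0,0,21],[0,0,0,140,0,0,28],[0,0,0,140,0,0,35],[0,0,0,140,0,0,42],[0,0,0,140,0,0,49],[0,0,0,140,0,0,56],[0,0,0,140,0,0,63],[0,0,0,140,0,0,70]]

```text
time_s: 6.15
position: [0.4203, -0.1993, 0.1735]
tool_rot: [[-0.368, 0.0, 0.93], [-0.93, -0.0, -0.368], [0.0, -1.0, 0.0]]
ft_force: [-0.2, -0.1, 0.0]
grip_width: 0.0858
```

carry_out:
  targets:
    - [[0,0,0,0,0,0,7],[0,0,0,0,0,0,14],[0,0,0,0,0,0,20],[0,0,0,0,0,0,20],[0,0,0,0,0,0,20]]

```text
time_s: 6.57
position: [0.4203, -0.1994, 0.1733]
tool_rot: [[-0.037, 0.0, 0.999], [-0.999, -0.0, -0.037], [0.0, -1.0, 0.0]]
ft_force: [0.6, 0.9, 0.1]
grip_width: 0.0854
```

```bash
python3 - <<'E'
from h import *
d=snap('wrist','w4.png');i=d['img'][...,::-1]
print(env.observe()['position'],proj(d,[.42,-.2,.045]))
cv2.imwrite('pics/w4c.png',cv2.resize(i[130:250,260:400],None,fx=5,fy=5,interpolation=cv2.INTER_CUBIC))
E
```

```text
[ 0.42034947 -0.1994051   0.17318526] [323.61348822 193.32114775]
```

View pics/w4c.png

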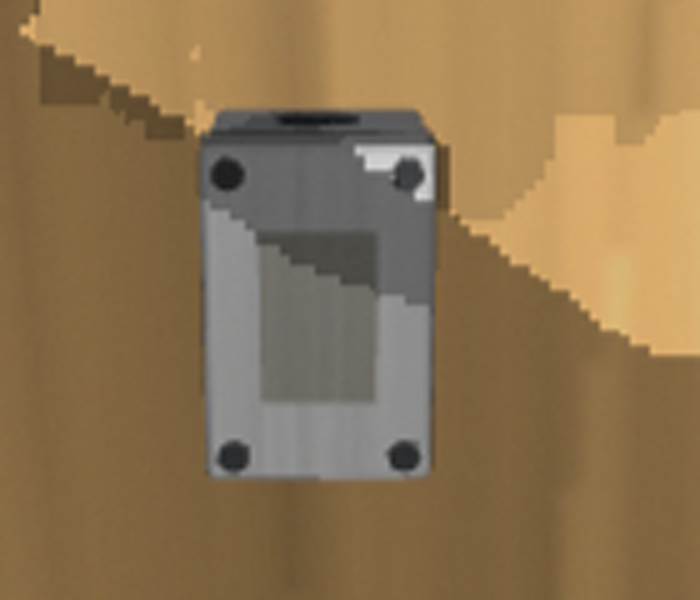

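```bash
python3 - <<'E'
from h import *
d=snap('wrist')
P=np.array([onz(d,(x+.5)/5-.5+260,(y+.5)/5-.5+130,.045)[:2] for x,y in [(227,173),(408,174),(404,456),(233,456)]])
print(P.round(4),P.mean(0).round(4))
for a,b in((3,0),(2,1)):
  v=P[b]-P[a];print(np.degrees(np.arctan2(v[1],v[0])).round(2),np.linalg.norm(v))
C=np.array([onz(d,(x+.5)/5-.5+260,(y+.5)/5-.5+130,.045)[:2] for x,y in [(204,135),(436,140),(432,478),(208,478)]]);print(C.round(4),C.mean(0).round(4))
print(env.observe()['tool_rot'].round(3))
E
```

```text
[[ 0.4055 -0.1743]
 [ 0.4355 -0.1756]
 [ 0.4338 -0.2255]
 [ 0.4038 -0.2244]] [ 0.4197 -0.2   ]
88.12 0.050114048865460725
87.98 0.04994778527072964
[[ 0.402  -0.1678]
 [ 0.4403 -0.1701]
 [ 0.4386 -0.2298]
 [ 0.3992 -0.2283]] [ 0.42  -0.199]
[[-0.036  0.     0.999]
 [-0.999 -0.    -0.036]
 [ 0.    -1.     0.   ]]
```

carry_out:
  targets:
    - [[0,0,0,-40,0,0,0],[0,0,0,-80,0,0,0],[0,0,0,-110,0,0,0],[0,0,0,-128,0,0,0],[0,0,0,-135,0,0,0],[0,0,0,-135,0,0,0],[1,0,0,-135,0,0,0],[1,0,0,-135,0,0,0],[1,0,0,-135,0,0,0],[1,0,0,-135,0,0,0],[1,0,0,-135,0,0,0],[1,0,0,-135,0,0,0],[1,0,0,-135,0,0,0],[1,0,0,-135,0,0,0],[1,0,0,-135,0,0,0]]

```text
time_s: 7.92
position: [0.4208, -0.1998, 0.039]
tool_rot: [[-0.033, 0.002, 0.999], [-0.999, -0.001, -0.033], [0.001, -1.0, 0.002]]
ft_force: [-0.8, -0.1, 7.3]
grip_width: 0.0391
```

carry_out:
  targets:
    - [[1,0,0,10,0,0,0],[1,0,0,40,0,0,0],[1,0,0,80,0,0,0],[1,0,0,120,0,0,0],[1,20,20,160,0,0,2],[1,40,50,168,0,0,6],[1,60,85,168,0,0,11],[1,80,120,168,0,0,11],[1,100,155,168,0,0,11],[1,120,190,168,0,0,11],[1,140,225,168,0,0,11],[1,160,260,168,0,0,11],[1,175,278,168,0,0,11],[1,186,288,168,0,0,11],[1,186,288,168,0,0,11],[1,186,288,168,0,0,11]]

```text
time_s: 9.25
position: [0.6061, 0.0889, 0.2056]
tool_rot: [[0.159, -0.001, 0.987], [-0.987, -0.0, 0.159], [0.0, -1.0, -0.001]]
ft_force: [-0.3, -1.1, -2.6]
grip_width: 0.0398
```

```bash
python3 - <<'E'
from h import *
d=snap('wrist','w5.png'); s=snap('scene','s5.png'); t=snap('top','t5.png')
E
```

```text
(no output)
```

View pics/w5.png

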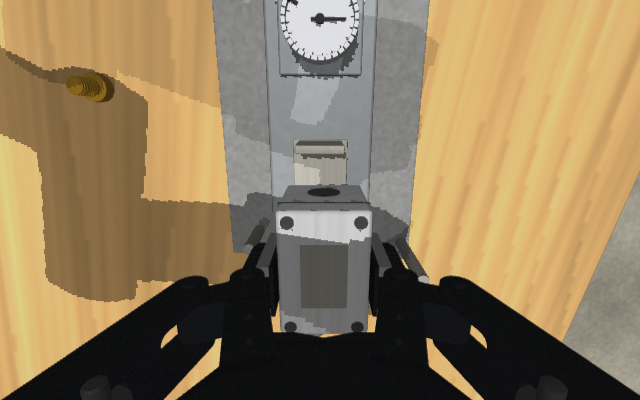

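View pics/s5.png

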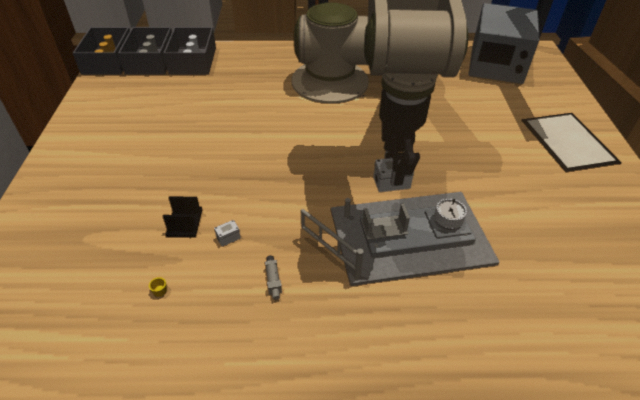

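```bash
python3 - <<'E'
from h import *
d=snap('wrist');i=d['img'][...,::-1]
cv2.imwrite('pics/w5a.png',cv2.resize(i[0:200,220:430],None,fx=3,fy=3,interpolation=cv2.INTER_CUBIC))
s=snap('scene');i=s['img'][...,::-1]
cv2.imwrite('pics/s5a.png',cv2.resize(i[150:285,340:500],None,fx=4.4,fy=4.4,interpolation=cv2.INTER_CUBIC))
E
```

```text
(no output)
```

View pics/w5a.png

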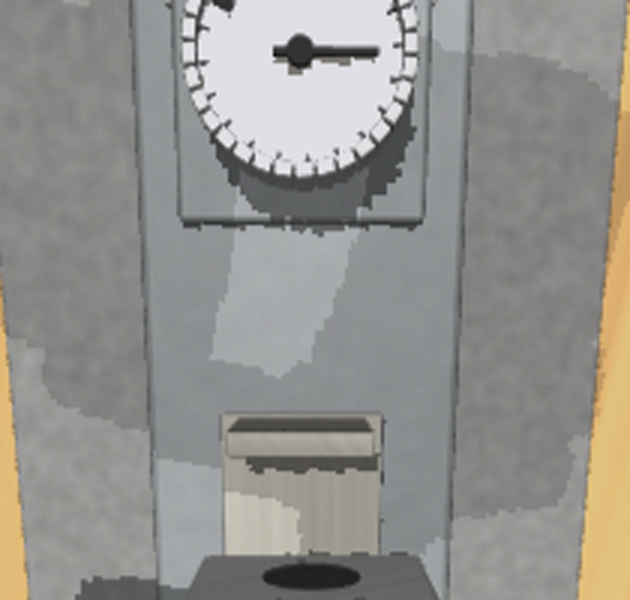

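View pics/s5a.png

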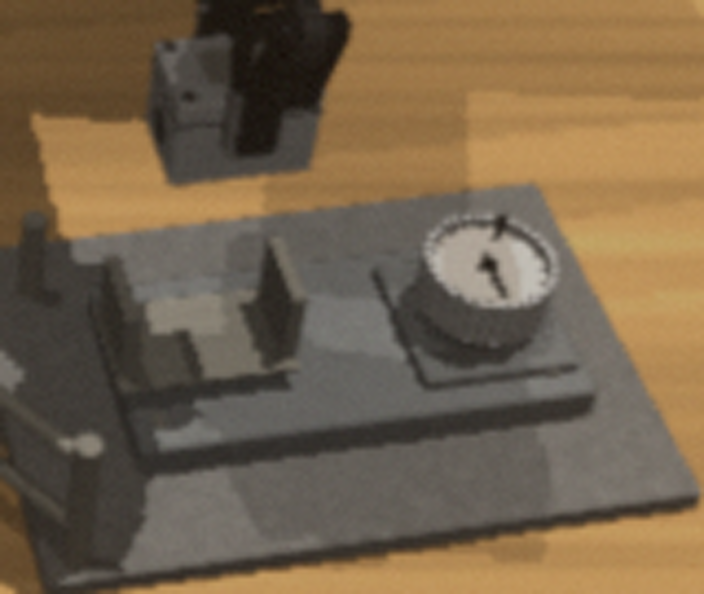

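```bash
python3 - <<'E'
from h import *
d=snap('wrist'); s=snap('scene')
f=lambda x,y,z:onz(d,(x+.5)/3-.5+220,(y+.5)/3-.5,z)[:2]
C=np.array([.5965,.147]);a=np.radians(9);R=np.array([[np.cos(a),-np.sin(a)],[np.sin(a),np.cos(a)]])
def S(p): return (R.T@(np.array(p)-C)*1000).round(1)
print('hub',S(f(300,51,.068)),'expect 0,75')
print('tip',S(f(378,51,.068)),'expect 20,75')
print('plate corners',S(f(222,414,.044)),S(f(382,414,.044)),'expect -+25,-18')
print('dial sq corners',S(f(181,219,.036)),S(f(424,219,.036)),'expect +-37,38')
print('slab edges',S(f(0,270,.012)),S(f(28,590,.012)),S(f(627,130,.012)),S(f(582,560,.012)))
g=lambda x,y,z:onz(s,(x+.5)/4.4-.5+340,(y+.5)/4.4-.5+150,z)[:2]
print('scene hub',S(g(489,263,.068)),'plate front corners',S(g(127,390,.044)),S(g(298,366,.044)),'slab',S(g(697,497,.012)),S(g(535,184,.012)))
print('stop inner edge tops',S(g(270,240,.084)),S(g(302,300,.084)))
print('jbox bottom -y corner, scene', (np.r_[g(175,185,.166)]).round(4))
P=np.array([onz(d,x,y,.2056-.0345+.045-.0025)[:2] for x,y in [(287,223),(361,223),(357,327),(290,327)]]);print(P.round(4),P.mean(0).round(4))
for z in (.21,.214):
  P=np.array([onz(d,x,y,z)[:2] for x,y in [(287,223),(361,223),(357,327),(290,327)]]);print(P.mean(0),np.linalg.norm(P[0]-P[1]),np.linalg.norm(P[0]-P[3]),S(P.mean(0)))
E
```

```text
hub [-3.3 76.4] expect 0,75
tip [16.5 76.4] expect 20,75
plate corners [-27.9 -16.7] [ 21.3 -16.7] expect -+25,-18
dial sq corners [-39.4  40.1] [33.3 40.1] expect +-37,38
slab edges [-102.6   27.1] [-102.7  -82.2] [99.3 68.9] [ 96.4 -71.1]
scene hub [-3.  75.3] plate front corners [ 23.3 -98.6] [ 22.5 -19.4] slab [ 99.8 145.3] [-99.5 148.6]
stop inner edge tops [-19.1 -25.3] [ 18.2 -22. ]
jbox bottom -y corner, scene [0.6284 0.0634]
[[0.5871 0.1099]
 [0.6163 0.1145]
 [0.6239 0.0659]
 [0.5945 0.0612]] [0.6055 0.0879]
[0.60582181 0.08573197] 0.03049025981141065 0.050812679028927756 [ -0.4 -62. ]
[0.60543833 0.08811847] 0.029445283653177418 0.0490712036053135 [ -0.4 -59.6]
```

carry_out:
  targets:
    - [[1,-3,0,-20,0,0,0],[1,-3,0,-50,0,0,0],[1,-3,0,-70,0,0,0],[1,-3,0,-76,0,0,0],[1,-3,0,-76,0,0,0],[1,-3,0,-76,0,0,0]]

```text
time_s: 10.1
position: [0.6039, 0.0884, 0.1309]
tool_rot: [[0.158, 0.001, 0.987], [-0.987, -0.0, 0.158], [0.0, -1.0, 0.001]]
ft_force: [0.3, 0.2, -2.0]
grip_width: 0.0389
```

```bash
python3 - <<'E'
from h import *
d=snap('wrist');i=d['img'][...,::-1]
cv2.imwrite('pics/w6a.png',cv2.resize(i[100:340,200:450],None,fx=2.5,fy=2.5,interpolation=cv2.INTER_CUBIC))
s=snap('scene');i=s['img'][...,::-1]
cv2.imwrite('pics/s6a.png',cv2.resize(i[150:285,340:500],None,fx=4.4,fy=4.4,interpolation=cv2.INTER_CUBIC))
E
```

```text
(no output)
```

View pics/w6a.png

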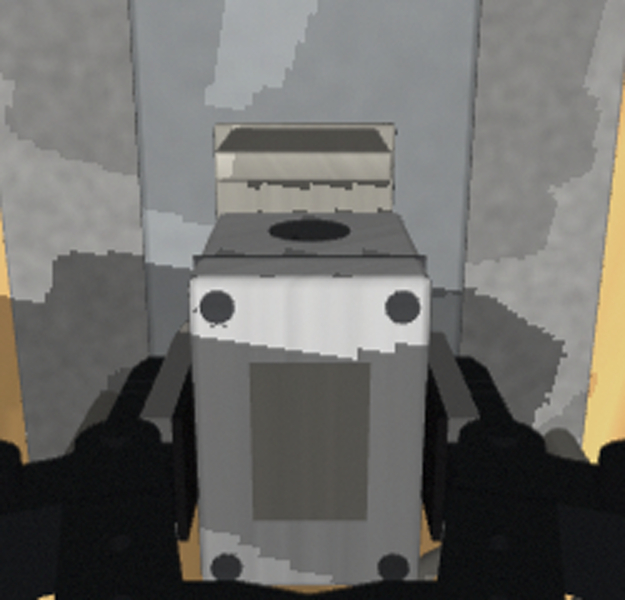

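View pics/s6a.png

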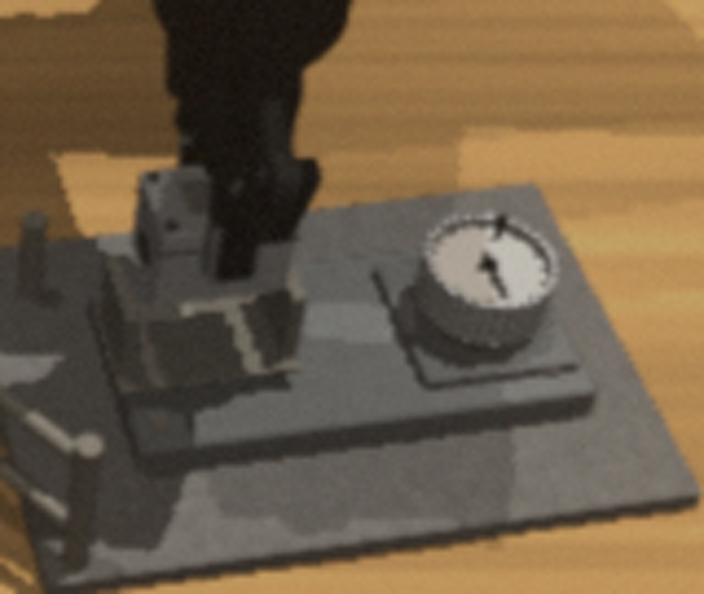

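```bash
python3 - <<'E'
from h import *
d=snap('wrist'); s=snap('scene')
C=np.array([.5965,.147]);a=np.radians(9);R=np.array([[np.cos(a),-np.sin(a)],[np.sin(a),np.cos(a)]])
def W(x,y,z): return np.r_[C+R@(np.array([x,y])/1000),z]
for n,p in dict(plateL=(-25,-18,.044),plateR=(25,-18,.044),innerTopL=(-20,-26,.084),innerTopR=(20,-26,.084),innerBotL=(-20,-26,.044),innerBotR=(20,-26,.044),outTopL=(-20,-18,.084),outTopR=(20,-18,.084)).items():
    q=proj(d,W(*p)); q2=proj(s,W(*p)); print(n,((q-[200,100])*2.5).round(), ((q2-[340,150])*4.4).round())
P=[]
z=.1309-.0345+.045
for z in (z-.005,z,z+.005):
  P=np.array([onz(d,x/2.5+200-.3,y/2.5+100-.3,z)[:2] for x,y in [(217,307),(403,307),(393,567),(227,567)]]);print(z,P.mean(0).round(4),np.linalg.norm(P[0]-P[1]).round(4),np.linalg.norm(P[0]-P[3]).round(4),(R.T@(P.mean(0)-C)*1e3).round(1))
# box side edges bottom end +y
E
```

```text
plateL [225. 127.] [269. 287.]
plateR [407. 127.] [301. 368.]
innerTopL [229. 186.] [266. 237.]
innerTopR [406. 186.] [293. 303.]
innerBotL [244. 156.] [255. 297.]
innerBotR [388. 156.] [281. 362.]
outTopL [229. 151.] [283. 235.]
outTopR [407. 151.] [310. 300.]
0.13639999999999997 [0.6038 0.0873] 0.0304 0.0503 [ -2.1 -60.1]
0.14139999999999997 [0.6033 0.0903] 0.0291 0.0481 [ -2.1 -57.1]
0.14639999999999997 [0.6028 0.0933] 0.0277 0.046 [ -2.1 -54. ]
```

The wrist view agrees: box centre relative to the cradle is about (+0.6, -0.8) mm, well inside the 4 mm room. Descending.

carry_out:
  targets:
    - [[1,-0.5,0.8,-10,0,0,0],[1,-0.5,0.8,-20,0,0,0],[1,-0.5,0.8,-30,0,0,0],[1,-0.5,0.8,-38,0,0,0],[1,-0.5,0.8,-44,0,0,0],[1,-0.5,0.8,-48,0,0,0],[1,-0.5,0.8,-51,0,0,0],[1,-0.5,0.8,-52,0,0,0],[1,-0.5,0.8,-52,0,0,0]]

```text
time_s: 11.05
position: [0.6029, 0.0893, 0.0779]
tool_rot: [[0.158, -0.0, 0.987], [-0.987, -0.0, 0.158], [0.0, -1.0, -0.0]]
ft_force: [-1.4, -1.2, -0.0]
grip_width: 0.0394
```

```bash
python3 - <<'E'
from h import *
d=snap('wrist','w7.png')
s=snap('scene');i=s['img'][...,::-1]
cv2.imwrite('pics/s7a.png',cv2.resize(i[150:285,340:500],None,fx=4.4,fy=4.4,interpolation=cv2.INTER_CUBIC))
E
```

```text
(no output)
```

View pics/w7.png

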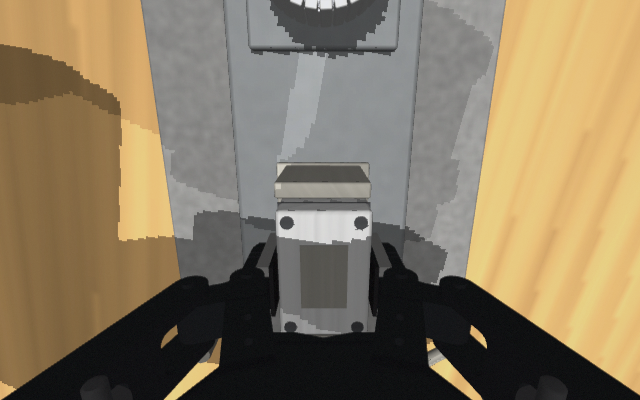

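View pics/s7a.png

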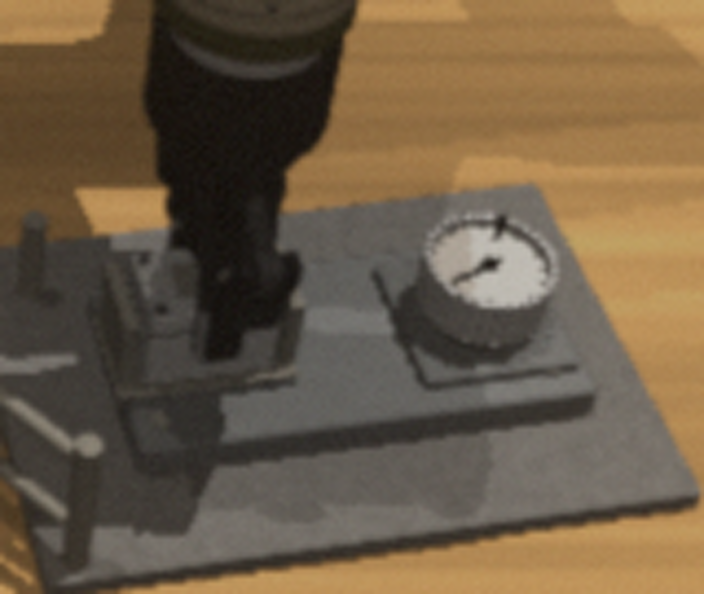

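The box is between the stops and the needle has moved clockwise by about 1.2 rad. Releasing.

carry_out:
  targets:
    - [[0,0,0,0,0,0,0],[0,0,0,0,0,0,0],[0,0,0,0,0,0,0],[0,0,0,0,0,0,0],[0,0,0,0,0,0,0],[0,0,0,10,0,0,0],[0,0,0,30,0,0,0],[0,0,0,60,0,0,0],[0,0,0,95,0,0,0],[0,0,0,130,0,0,0],[0,0,10,140,0,0,-7],[0,0,20,140,0,0,-14],[0,0,30,140,0,0,-21]]

```text
time_s: 12.23
position: [0.6031, 0.1196, 0.22]
tool_rot: [[-0.213, 0.003, 0.977], [-0.977, 0.0, -0.213], [-0.001, -1.0, 0.003]]
ft_force: [-0.4, -0.1, -0.6]
grip_width: 0.0854
```

```bash
python3 - <<'E'
from h import *
d=snap('wrist','w8.png')
s=snap('scene');i=s['img'][...,::-1]
cv2.imwrite('pics/s8a.png',cv2.resize(i[150:285,340:500],None,fx=4.4,fy=4.4,interpolation=cv2.INTER_CUBIC))
t=snap('top');i=t['img'][...,::-1]
cv2.imwrite('pics/t8.png',cv2.resize(i[115:235,180:340],None,fx=5,fy=5,interpolation=cv2.INTER_CUBIC))
E
```

```text
(no output)
```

View pics/w8.png

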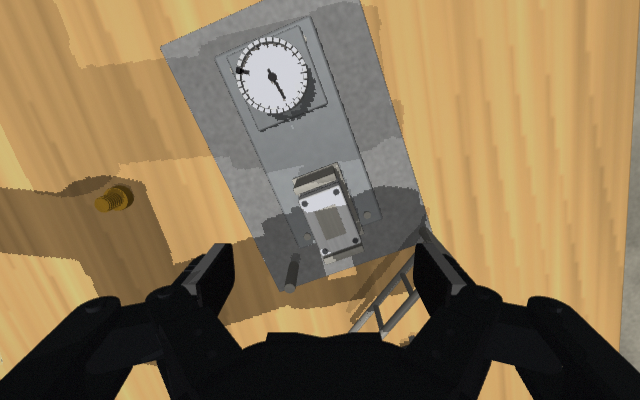

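View pics/s8a.png

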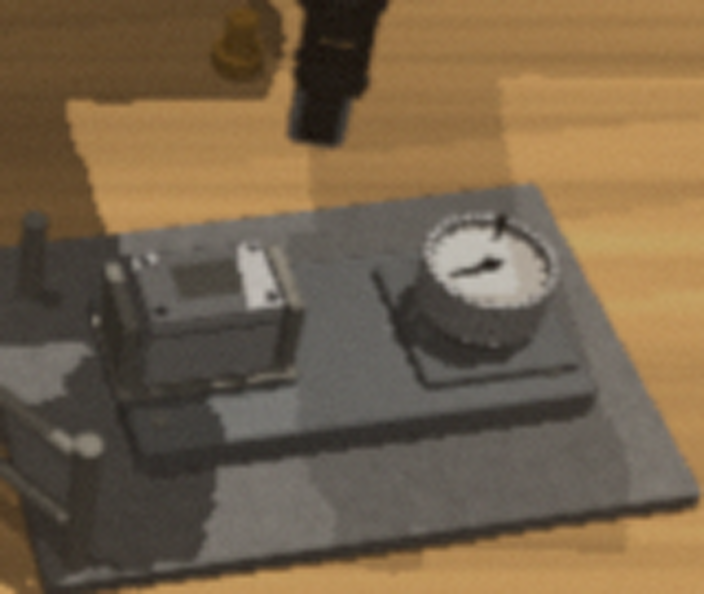

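View pics/t8.png

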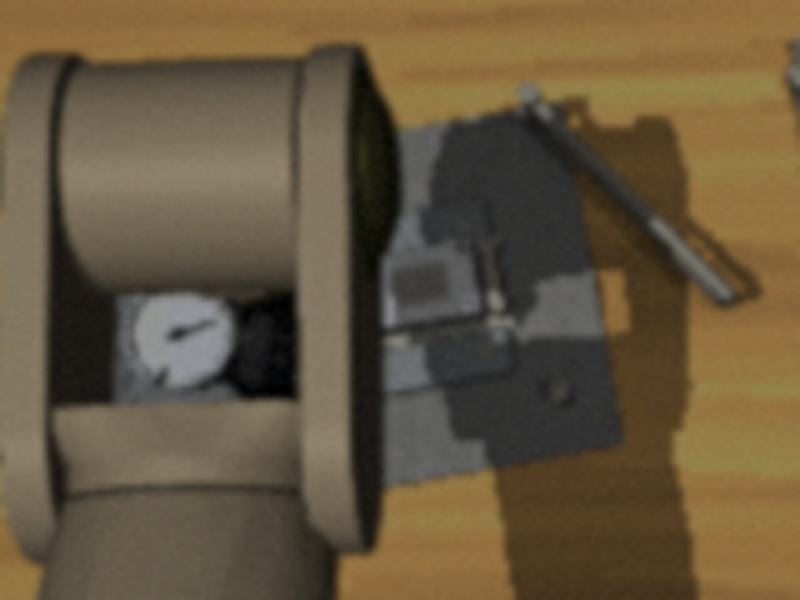

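```bash
python3 - <<'E'
from h import *
d=snap('wrist','w9.png');i=d['img'][...,::-1]
cv2.imwrite('pics/w9a.png',cv2.resize(i[25:130,220:325],None,fx=5.7,fy=5.7,interpolation=cv2.INTER_CUBIC))
E
```

```text
(no output)
```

View pics/w9a.png

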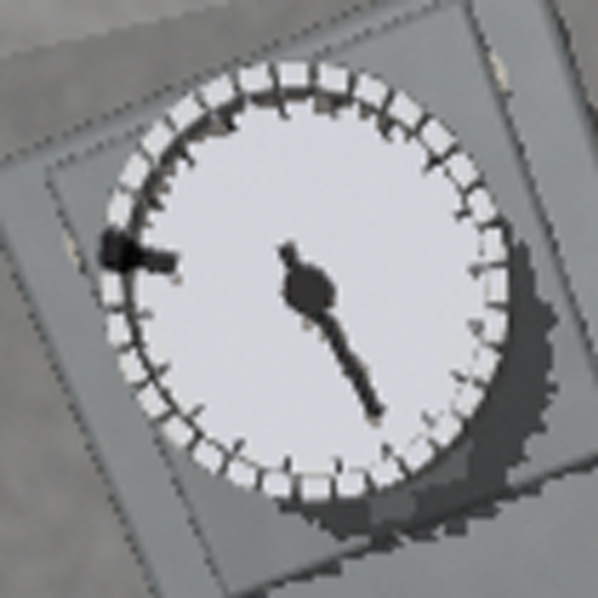

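```bash
python3 - <<'E'
from h import *
d=snap('wrist')
f=lambda x,y,z:onz(d,(x+.5)/5.7-.5+220,(y+.5)/5.7-.5+25,z)[:2]
h=f(310,290,.068);t=f(377,415,.068);m=f(176,262,.068)
for n,p in(('needle',t),('mark',m)):
  v=p-h;print(n,np.linalg.norm(v),np.degrees(np.arctan2(v[1],v[0])))
print(h, [f(*p,.072).round(4) for p in((108,270),(508,275),(290,62),(330,500))])
s=env.observe();print(s['q'].round(1),s['position'])
E
```

```text
needle 0.019782592437732588 -73.81471977406444
mark 0.01980241891276846 157.1687316905087
[0.58125919 0.22129897] [array([0.5539, 0.2293]), array([0.6103, 0.217 ]), array([0.5864, 0.2503]), array([0.5775, 0.1917])]
[ 0.1 29.8 66.9 -0.  83.4 11.8] [0.60286795 0.1189447  0.21800829]
```

carry_out:
  targets:
    - [[0,-5,20,0,0,0,-7],[0,-10,45,0,0,0,-14],[0,-15,70,0,0,0,-21],[0,-20,90,0,0,0,-28],[0,-21.5,102.5,-20,0,0,-35],[0,-21.5,102.5,-50,0,0,-42],[0,-21.5,102.5,-70,0,0,-49],[0,-21.5,102.5,-90,0,0,-53],[0,-21.5,102.5,-90,0,0,-53],[0,-21.5,102.5,-90,0,0,-53]]

```text
time_s: 13.32
position: [0.5814, 0.2213, 0.1276]
tool_rot: [[-0.904, -0.002, 0.427], [-0.427, -0.0, -0.904], [0.002, -1.0, -0.0]]
ft_force: [-0.5, -0.2, 0.4]
grip_width: 0.0855
```

```bash
python3 - <<'E'
from h import *
d=snap('wrist','w10.png')
s=env.observe();print(s['position'],s['q'].round(1))
E
```

```text
[0.58197463 0.22149503 0.12877143] [10.  35.1 72.7 -0.  72.1 74.7]
```

View pics/w10.png

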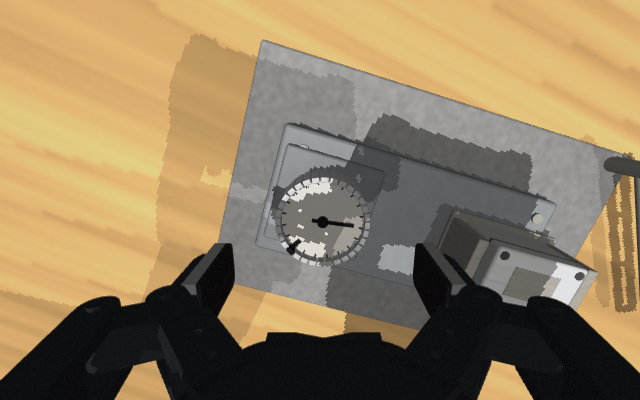

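```bash
python3 - <<'E'
from h import *
d=snap('wrist');i=d['img'][...,::-1]
cv2.imwrite('pics/w10a.png',cv2.resize(i[170:275,265:380],None,fx=5,fy=5,interpolation=cv2.INTER_CUBIC))
E
```

```text
(no output)
```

View pics/w10a.png

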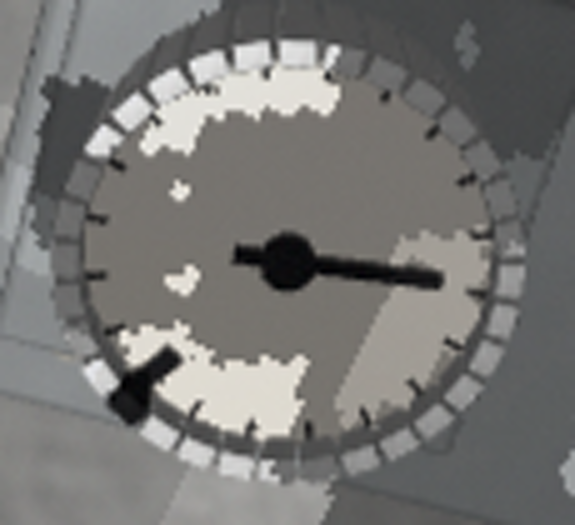

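```bash
python3 - <<'E'
from h import *
d=snap('wrist')
f=lambda x,y,z:onz(d,(x+.5)/5-.5+265,(y+.5)/5-.5+170,z)[:2]
h=f(288,262,.068);t=f(444,280,.068);m=f(176,354,.068)
for n,p in(('needle',t),('mark',m)):
  v=p-h;print(n,np.linalg.norm(v),np.degrees(np.arctan2(v[1],v[0])))
m2=f(130,400,.072)
v=m2-f(287,257,.072);print('block',np.degrees(np.arctan2(v[1],v[0])))
print(h,np.mean([f(*p,.072) for p in((50,240),(524,275),(300,36),(270,480))],0))
E
```

```text
needle 0.020237982937607972 -71.79234589163434
mark 0.019455491722116407 156.3860817628178
block 159.29890971330624
[0.5808933  0.22164462] [0.58211835 0.22246882]
```

carry_out:
  targets:
    - [[0,0,0,-30,0,0,0],[0,0,0,-52,0,0,0],[0,0,0,-63.5,0,0,0],[0,0,0,-63.5,0,0,0],[1,0,0,-63.5,0,0,0],[1,0,0,-63.5,0,0,0],[1,0,0,-63.5,0,0,0],[1,0,0,-63.5,0,0,0],[1,0,0,-63.5,0,0,0],[1,0,0,-63.5,0,0,0],[1,0,0,-63.5,0,0,0]]
  squeeze: 30

```text
time_s: 14.38
position: [0.5821, 0.2224, 0.0664]
tool_rot: [[-0.906, 0.003, 0.424], [-0.424, 0.001, -0.906], [-0.003, -1.0, 0.0]]
ft_force: [-0.7, 2.7, 7.1]
grip_width: 0.0588
```

carry_out:
  targets:
    - [[1,0,0,0,0,0,7],[1,0,0,0,0,0,14],[1,0,0,0,0,0,21],[1,0,0,0,0,0,28],[1,0,0,0,0,0,35],[1,0,0,0,0,0,42],[1,0,0,0,0,0,49],[1,0,0,0,0,0,56],[1,0,0,0,0,0,63],[1,0,0,0,0,0,70],[1,0,0,0,0,0,77],[1,0,0,0,0,0,84],[1,0,0,0,0,0,91],[1,0,0,0,0,0,98],[1,0,0,0,0,0,105],[1,0,0,0,0,0,112],[1,0,0,0,0,0,119],[1,0,0,0,0,0,125],[1,0,0,0,0,0,130],[1,0,0,0,0,0,130]]

```text
time_s: 16.05
position: [0.5808, 0.2224, 0.0664]
tool_rot: [[0.909, -0.0, 0.416], [-0.416, 0.001, 0.909], [-0.0, -1.0, 0.0]]
ft_force: [-6.6, 1.5, 10.6]
grip_width: 0.0588
```

```bash
python3 - <<'E'
from h import *
d=snap('wrist','w11.png')
s=env.observe();print(s['position'],s['q'].round(1))
E
```

```text
[0.58077983 0.22237962 0.06637102] [ 10.   39.1  76.5   0.   64.3 -55.2]
```

View pics/w11.png

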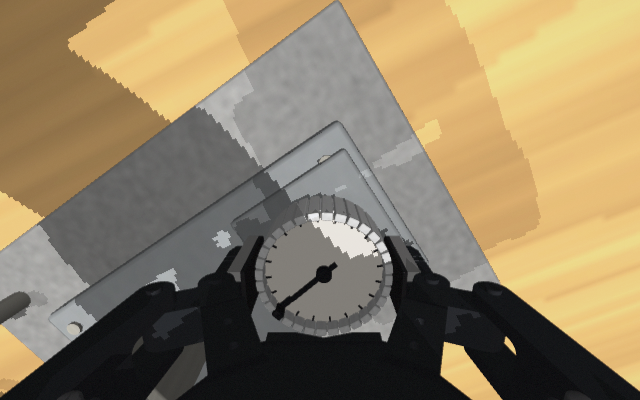

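The mark has come round to the needle (about 280,312 in the image). Taking a close crop to see what error is left.

```bash
python3 - <<'E'
from h import *
d=snap('wrist');i=d['img'][...,::-1]
cv2.imwrite('pics/w11a.png',cv2.resize(i[230:335,260:370],None,fx=5.5,fy=5.5,interpolation=cv2.INTER_CUBIC))
E
```

```text
(no output)
```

View pics/w11a.png

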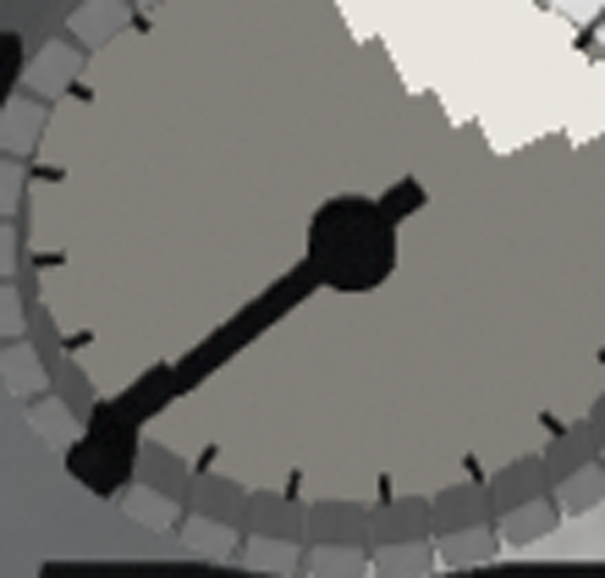

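The mark sits about 0.7 mm (2°) clockwise of the needle. Trimming +2°, then releasing and rising.

carry_out:
  targets:
    - [[1,0,0,0,0,0,2],[1,0,0,0,0,0,2],[1,0,0,0,0,0,2],[0,0,0,0,0,0,2],[0,0,0,0,0,0,2],[0,0,0,0,0,0,2],[0,0,0,0,0,0,2],[0,0,0,0,0,0,2],[0,0,0,0,0,0,2],[0,0,0,10,0,0,2],[0,0,0,30,0,0,2],[0,0,0,60,0,0,2],[0,0,0,90,0,0,2],[0,0,0,90,0,0,2]]

```text
time_s: 17.32
position: [0.5836, 0.2223, 0.1612]
tool_rot: [[0.921, 0.011, 0.389], [-0.389, 0.002, 0.921], [0.009, -1.0, 0.006]]
ft_force: [1.0, 0.6, -0.5]
grip_width: 0.0855
```

```bash
python3 - <<'E'
from h import *
d=snap('wrist','w12.png');i=d['img'][...,::-1]
print(proj(d,[.5813,.2215,.068]))
cv2.imwrite('pics/w12a.png',cv2.resize(i[140:260,265:385],None,fx=5,fy=5,interpolation=cv2.INTER_CUBIC))
s=snap('scene','s12.png')
E
```

```text
[321.2786048  202.66646041]
```

View pics/w12a.png

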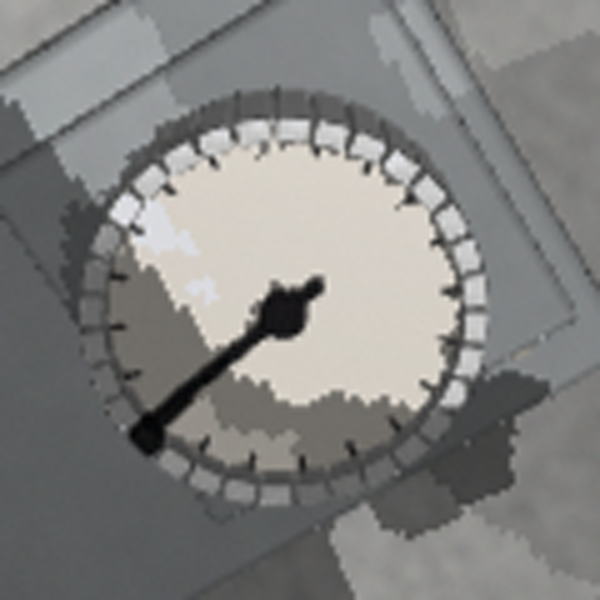

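View pics/s12.png

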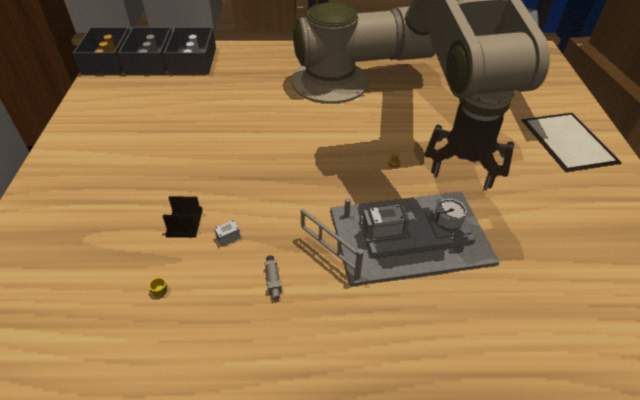

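The zero mark and needle are in line with the bezel let go, and the box is still seated. Next is the gate.

```bash
python3 - <<'E'
from h import *
s=env.observe();print(s['time_s'],s['position'].round(4),s['tool_rot'].round(3))
E
```

```text
17.4167 [0.5817 0.2219 0.1559] [[ 0.921  0.003  0.389]
 [-0.389  0.     0.921]
 [ 0.002 -1.     0.002]]
```

carry_out:
  targets:
    - [[0,0,0,30,0,0,-6],[0.5,5,-15,46,0,0,-13],[1,11,-50,46,0,0,-20],[1,18,-88,46,0,0,-27],[1,25,-126,46,0,0,-34],[1,33,-164,46,0,0,-41],[1,41,-202,46,0,0,-48],[1,49,-240,46,0,0,-55],[1,56,-278,46,0,0,-58],[1,61,-300,46,0,0,-58],[1,61,-304,46,0,0,-58],[1,61,-304,46,0,0,-58]]

```text
time_s: 18.42
position: [0.6421, -0.0835, 0.1989]
tool_rot: [[0.156, -0.002, 0.988], [-0.988, 0.001, 0.156], [-0.001, -1.0, -0.002]]
ft_force: [0.1, -0.2, 0.3]
grip_width: -0.0002
```

```bash
python3 - <<'E'
from h import *
d=snap('wrist','w13.png');s=snap('scene','s13.png')
s=env.observe();print(s['time_s'],s['position'].round(4),s['tool_rot'].round(3),s['grip_width'])
print(proj(d,[.7037,.0283,.082]),proj(d,[.594,-.075,.082]))
E
```

```text
18.5167 [ 0.642  -0.0811  0.1996] [[ 0.159 -0.002  0.987]
 [-0.987  0.001  0.159]
 [-0.001 -1.    -0.001]] 5.5464997641982124e-05
[432.31673918  63.33636797] [267.08255712 177.65009987]
```

View pics/w13.png

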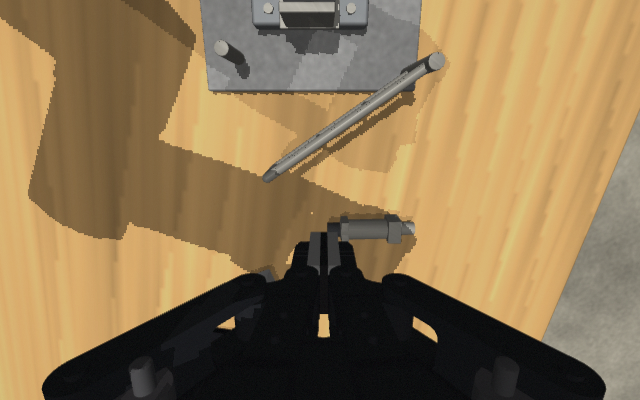

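View pics/s13.png

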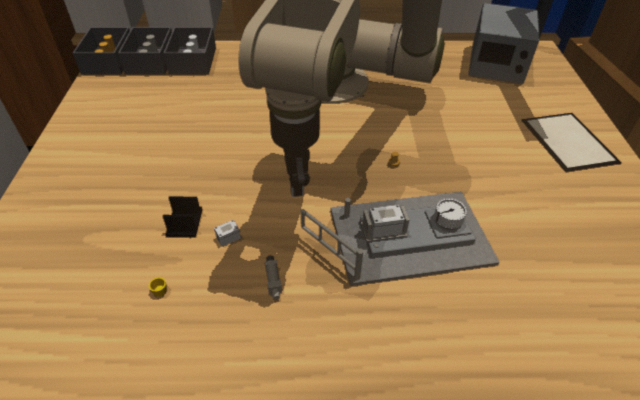

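carry_out:
  targets:
    - [[1,0,0,-40,0,0,0],[1,0,0,-80,0,0,0],[1,0,0,-115,0,0,0],[1,0,0,-124,0,0,0],[1,-10,10,-124,0,0,0],[1,-19,20,-124,0,0,0],[1,-28,30,-124,0,0,0],[1,-33,36,-124,0,0,0],[1,-39,43,-124,0,0,0],[1,-43,50,-124,0,0,0],[1,-47,57,-124,0,0,0],[1,-50,63,-124,0,0,0],[1,-52,69,-124,0,0,0],[1,-52,69,-124,0,0,0]]

```text
time_s: 19.68
position: [0.59, -0.012, 0.0763]
tool_rot: [[0.159, -0.001, 0.987], [-0.987, 0.0, 0.159], [-0.001, -1.0, -0.001]]
ft_force: [0.0, 0.5, -0.3]
grip_width: 0.0003
```

```bash
python3 - <<'E'
from h import *
d=snap('wrist','w14.png');s=snap('scene','s14.png')
E
```

```text
(no output)
```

View pics/w14.png

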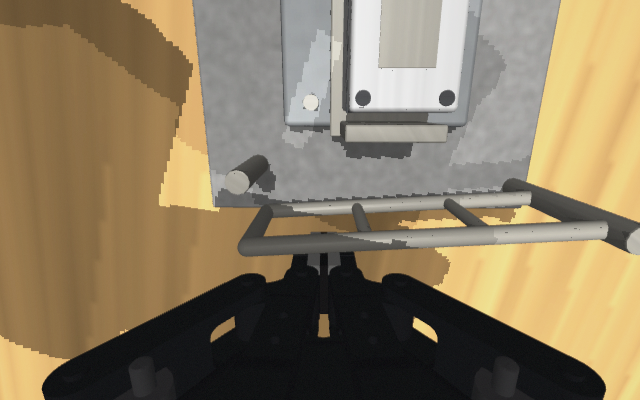

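View pics/s14.png

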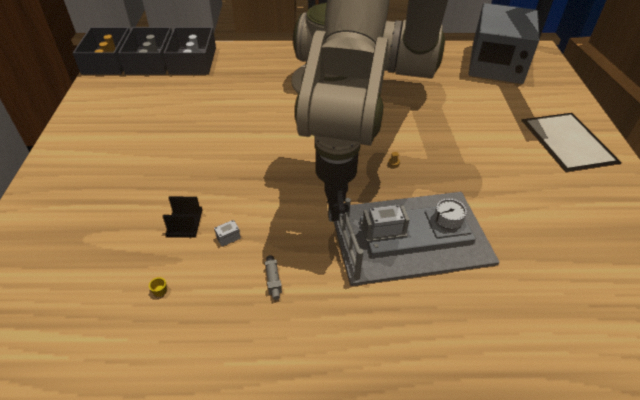

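The gate follows and is a few degrees short of the stop (bar 245..635, about row 240). Pushing on in small steps and watching the force.

carry_out:
  targets:
    - [[1,-0.5,3,0,0,0,0],[1,-1,6,0,0,0,0],[1,-1.3,8,0,0,0,0],[1,-1.3,8,0,0,0,0]]

```text
time_s: 20.12
position: [0.589, -0.0048, 0.0762]
tool_rot: [[0.158, -0.0, 0.987], [-0.987, 0.0, 0.158], [-0.0, -1.0, -0.0]]
ft_force: [0.5, 0.5, -0.6]
grip_width: -0.0001
```

carry_out:
  targets:
    - [[1,-0.2,1,0,0,0,0],[1,-0.3,2,0,0,0,0],[1,-0.3,2,0,0,0,0]]

```text
time_s: 20.37
position: [0.589, -0.0042, 0.0763]
tool_rot: [[0.158, 0.0, 0.987], [-0.987, -0.002, 0.158], [0.002, -1.0, -0.0]]
ft_force: [-0.4, -6.7, -0.5]
grip_width: -0.0003
```

carry_out:
  targets:
    - [[1,-0.1,1,0,0,0,0],[1,-0.2,1.5,0,0,0,0],[1,-0.2,1.5,0,0,0,0]]

```text
time_s: 20.62
position: [0.589, -0.004, 0.0764]
tool_rot: [[0.158, 0.001, 0.988], [-0.988, -0.004, 0.158], [0.004, -1.0, -0.0]]
ft_force: [-0.3, -12.3, -1.4]
grip_width: 0.0002
```

```bash
python3 - <<'E'
from h import *
d=snap('wrist','w15.png')
E
```

```text
(no output)
```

View pics/w15.png

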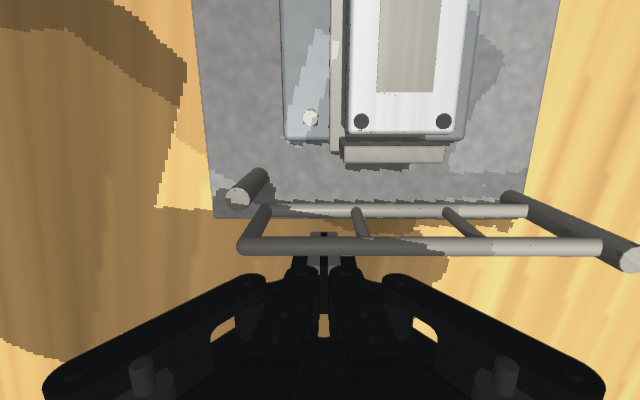

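The gate is parallel to the slab edge (bar level at row 247), and 12 N moves it no further, so it is on its stop. Backing away and checking everything.

carry_out:
  targets:
    - [[1,1,-6,0,0,0,0],[1,3,-20,0,0,0,0],[1,8,-50,0,0,0,0],[1,8,-60,30,0,0,0],[1,8,-70,65,0,0,0],[1,0,-100,100,0,0,0],[1,-30,-130,135,0,0,0],[1,-65,-150,150,0,0,0],[1,-100,-170,150,0,0,0],[1,-130,-185,150,0,0,0],[1,-140,-190,150,0,0,0],[1,-140,-190,150,0,0,0],[1,-140,-190,150,0,0,0]]

```text
time_s: 21.75
position: [0.4482, -0.1926, 0.2268]
tool_rot: [[0.156, 0.001, 0.988], [-0.988, -0.0, 0.156], [0.0, -1.0, 0.001]]
ft_force: [0.1, -0.2, -0.5]
grip_width: -0.0001
```

```bash
python3 - <<'E'
from h import *
t=snap('top');i=t['img'][...,::-1]
cv2.imwrite('pics/t16.png',cv2.resize(i[110:230,180:340],None,fx=5,fy=5,interpolation=cv2.INTER_CUBIC))
s=snap('scene','s16.png');i=s['img'][...,::-1]
cv2.imwrite('pics/s16a.png',cv2.resize(i[180:285,320:500],None,fx=4.4,fy=4.4,interpolation=cv2.INTER_CUBIC))
s=env.observe();print(s['time_s'],s['position'],s['ft_force'])
E
```

```text
21.85 [ 0.44917789 -0.1917807   0.22633163] [-0.24496043  1.33582464  0.61742037]
```

View pics/t16.png

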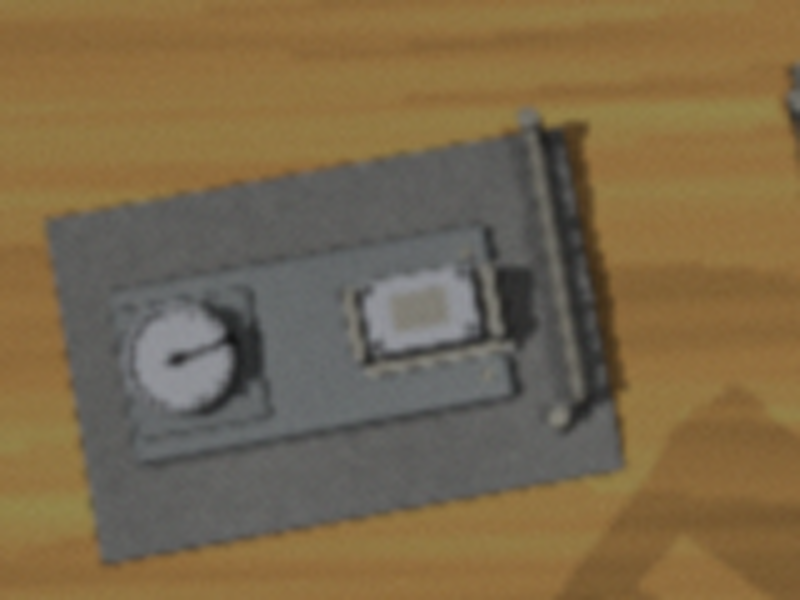

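View pics/s16a.png

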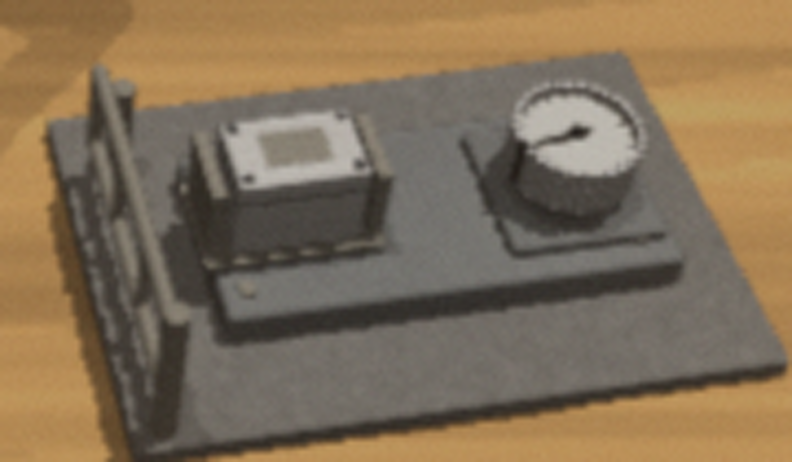

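View pics/s16.png

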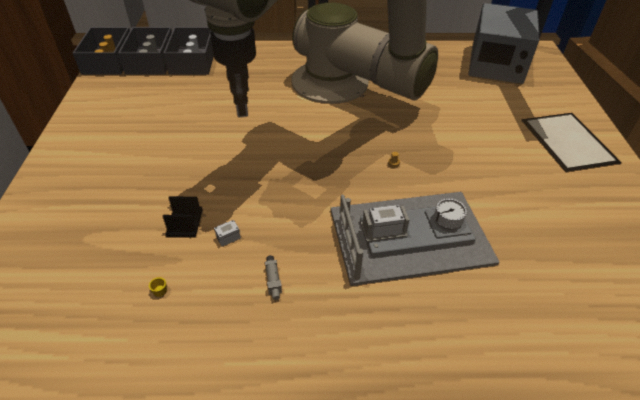

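The top view shows the box seated between the stops, the needle on the mark, and the gate parallel to the slab edge within about 0.015 rad. The bystanders haven't moved, and the robot is clear. Handing in.

```bash
python3 -c "
from h import *
print(env.close_job())"
```

```text
the job is handed in; nothing more can be done
None
```

I finished all four steps in order and handed the job in at about 22 s; no verdict is reported.

**What I did**
- Lifted the box from its nest by the end faces, stood it on the bare bench near (0.42, -0.20), about 0.18 m from the nest, and let go.
- Took it again by the long sides and set it in the cradle. The needle moved about 1.4 rad and settled.
- Turned the bezel about 132° counter-clockwise until the zero mark met the needle, then let go.
- Pushed the gate onto its stop (12 N moved it no further) and withdrew.

**Last checks**
- **Box:** it sits level between the stops. Just before I lowered it, it was about 1 mm off the cradle centre; I did not measure that again after letting go.
- **Needle and mark:** after I let go of the bezel they overlapped in the close view. The last views from further off also showed them in line.
- **Gate:** parallel to the slab edge to about 0.015 rad in the top view.
- **Bystanders:** the transducer, cap and fitting look unmoved, and the gripper is clear of everything.

**What disagreed:** the cameras gave the station's position differently by 2–3 mm. I used the wrist camera for the final alignments. The two needle angle readings before the turn differed by 2°, so after the first 130° I trimmed another 2° from a close crop.

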